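# Pry open the port cover of a calibration well and hold a probe centred in the port

### The arm

A 6-joint arm with a two-finger parallel gripper is mounted at the origin on the work surface. World frame = base frame: x ahead of the robot, y to its left, z up, the work surface at z = 0. Lengths are in m, angles in rad, forces in N, time in s.
With the tool pointing down it reaches from about 0.375 to 0.975 m from the base axis. Payload 3.8 kg.
Tool frame: the origin (TCP) lies at the very end of the fingers, on their centre line; the grasp point (between the pads) lies 19 mm behind it; z points along the fingers, y is the line along which they close (so a half turn about z gives the same grasp; the last joint's range is limited). The gripper opens to 85 mm and grips with 20 to 120 N. Pads are 22 mm wide; open, the fingers measure 114 mm over their backs; the gripper's body (76 mm by 85 mm) begins 54 mm behind the grasp point. The pads swing forward as they close: fully open they stand 13 mm farther back than shut.
Start: joints at [-1.218, 0.264, 1.604, -0, 1.274, -0.037], TCP at [0.256, -0.624, 0.231] pointing down, gripper open.
Joint ranges: [-2.63, 2.63], [-0.94, 2.18], [0.31, 2.57], [-1.31, 4.45], [0, 2.66], [-2.55, 2.55]. Speed limits (rad/s): [2.57, 2.57, 3.14, 3.14, 3.14, 3.14].

### API

Orientations are given as a rotation vector (axis times angle).
In Python, from workcell import read_state, read_camera, calibration, finish_job gives the robot as it stands.
- The arm moves only by the tool step_arm, never from a script. Its argument "commands" is a list of rows, each an object of numbers: "fingers": the gripper's target within -1 to 1 (shut at 1, half-way at 0, fully open at -1); "dx", "dy", "dz": the shift along the tool's x, y, z in m; "roll": the turn about the tool's z in degrees. In form: [{"fingers": .., "dx": .., "dy": .., "dz": .., "roll": ..}, ...]. A call has 1 to 8 rows; each row is the pose to reach, as a shift and turn from the pose commanded when the call began, along the tool's axes at that moment; what a row does not reach only later rows make up. A row lasts 1/8 s, in which the tool goes at most 62.5 mm and 10.7 degrees, less where a joint would pass 70% of its speed; a pose out of reach is approached as far as the arm can. A call with a gripper value outside its range is refused whole. The fingers move at their own pace and stop on an object; "squeeze" is the grip in N (left out, the last holds). Time passes only in rows, so rows that repeat a pose let the fingers close. It gives the time, the measured TCP pose, the force, the opening and the grip force at its end, in the units of the state.
- read_state(): the state, without advancing time (a new reading comes with each control period).
- read_camera(name): name is "scene" or "top" or "wrist"; returns (picture, depth): 480x640x3 uint8, blue, green, red; 480x640 float32, m along the optical axis (not along the pixel's ray), 0 where there is no reading.
- calibration(name): a dict with "intrinsics" (3x3 intrinsics, pixels), "world_to_cam" (4x4, takes a point from world to camera coordinates). Camera axes: x right, y up, looking along -z (the intrinsics and any distortion apply to the point x, -y, -z); pixel columns grow to the right and rows downward; lengths in m; the calibration is good to about 2 mm. A picture is of the moment at which its call begins: read the wrist's pose just before it. calibration takes no time and is no camera call; for the wrist camera it gives the pose at the moment of the call.
- finish_job(): hands the job in; it is judged then, once.
The state is a dict: "time": time; "q": joint angles; "joint_vel": joint speeds; "joint_torque": joint torques, N m; "tool_pos": TCP position; "tcp_rot": TCP orientation; "wrist_force": force on the tool from outside, world axes, zero at the start; "torque": the same for the moment, N m; "width": opening from 0.0 (shut) to 1.0 (fully open); "grip_force": force on a finger pad.
Only numpy, scipy, OpenCV 4.12 (cv2) and the standard library are available. Lean on these libraries where they do the work, as an engineer would, in place of code of your own. Each camera call takes 0.05 s, during which the arm holds its last target. There are 200 camera calls.

### The job

Take the wooden-handled pry blade and with it, not with the fingers, lever the small hinged steel cover of the calibration well open until it leans back past upright and stays there; then lay the blade down on the bench. Take the slim long-handled probe out of its stand and lower its stem, upright and without ever touching the well or its cover, into the port until the tip is about 50 mm below the port's rim, and finish while still holding it there, still and centred in the bore, with nothing but the gripper carrying it. Leave the squat plug, the mouse and the mug where they are.

Things in the scene. Friction and masses are not known exactly. Their poses are not given: they have to be found in the camera images.
- well: The calibration well: a fixed low brushed-steel box, 200 x 180 mm, top 90 mm above the bench. Origin at bench height under the port's axis; z up, x from the port towards the cover's hinge. The box reaches 60 mm from the origin to its front (-x), 140 mm to its back and 90 mm to either side.
- port (a point): Centre of the rim of the well's guide port; its axes are parallel to those of well. The port is a grey plastic collar standing 12 mm proud of the box top (rim 102 mm above the bench), 40 mm outside diameter, with an upright round bore of 24 mm diameter, closed at the bottom 85 mm below the rim. At first the closed cover hides it.
- cover_hinge (a point): Point on the cover's hinge axis (middle of its length), fixed on the well, 36 mm along the port's +x from the port axis and 3 mm above the rim. Its axes are parallel to those of port; the hinge axis is y.
- cover (a joint): Angle of the cover, a flat steel plate 72 mm long (hinge to free edge), 50 mm wide, 5 mm thick, 60 g. 0 = closed on the collar (start 0 to 0.05), pi/2 = upright, stop at 2.1; open means over 1.7. Hinge friction (about 0.04 N m) keeps it where it is left. The free edge overhangs the collar by 16 mm at the front (-x), leaving a gap 12 mm high above the box top for the blade.
- cover_lip (a point): Middle of the free front edge of the cover, at its underside (turns with the cover). Closed, it is 36 mm along -x from the port axis and at rim height, 24 mm behind the front face of the box.
- blade_grip (a point): Centre of the handle of the loose pry blade lying on the bench: light wooden handle 80 x 20 x 26 mm (x, y, z), standing on its 20 mm wide underside, centre 13 mm above the bench; about 70 g, balancing some 17 mm ahead of this point. x points to the blade's tip, z up.
- blade_tip (a point): Tip of the pry blade's steel blade, 115 mm along x from blade_grip and at the same height. The blade is flat, 14 mm wide, 3 mm thick and sticks out 75 mm from the handle, with a 16 mm high ferrule over its first 8 mm.
- probe_grip (a point): Centre of the handle of the probe standing in the stand: upright black cylinder, 22 mm diameter, 55 mm long, with below it a steel flange, 30 mm diameter, 5 mm thick, that rests on the stand, and a steel stem, 10 mm diameter, 90 mm long; about 90 g. z points along the probe from stem to handle. At first about 132 mm above the bench.
- probe_tip (a point): Lower end of the probe's stem, 122.5 mm below probe_grip on the probe's axis.
- stand: Fixed aluminium stand, an open-sided trestle 70 x 160 mm (x, y) and 100 mm high; origin at the centre of its underside. Its top plate has two through holes of about 18 mm, 40 mm to either side along its y; the probe is in one, the squat plug in the other.
- plug_grip (a point): Bystander: centre of the knob of the squat plug in the stand's other hole: flat black knob of 42 mm diameter and 22 mm high, its top 27 mm above the stand's top, on a short thick stem. Not the probe; leave it.
- mouse: Bystander: black computer mouse, 100 x 58 x 33 mm, on the bench; origin at the centre of its underside.
- mug: Bystander: white mug, 80 mm wide and 90 mm high, with a handle; origin at the centre of its underside.
Not all that is in view belongs to the job. Of the things that look like the part that bears blade_grip, take the one that is nearest to the robot's base at the start.

How it is judged:
By the outcome, as a careful person would: the job done as asked, in the order asked, and still so for the second after the job is handed in, while the arm keeps its last pose, push and grip.
It also fails if it takes over 70 s, if anything falls off the work surface, if the arm or the gripper's body presses on something with over 40 N, if the wrist force passes 120 N, or if a joint passes its speed limit or range.

## Working session

There is one attempt and no reset: what is moved stays moved. The work goes in short steps, Python scripts to look and compute and a tool call to move; the robot and the scene stay as the last step left them, time stands still between calls to the robot, and variables do not carry over. Pictures are saved under pics/ and viewed, at most 10 in all, crops included, and the job is handed in when it is done.

Besides the shell and the picture viewer there is one more tool, called as name([rows], argument=value, ...), one row to a line, values as JSON. step_arm: Moves the arm, as the interface text tells. Its arguments: {"type":"object","properties":{"commands":{"type":"array","items":{"type":"object","properties":{"fingers":{"type":"number"},"dx":{"type":"number"},"dy":{"type":"number"},"dz":{"type":"number"},"roll":{"type":"number"}}}},"squeeze":{"type":"number"}},"required":["commands"]}

```bash
ls; mkdir -p pics; cat > h.py <<'E'
import numpy as np, cv2
from workcell import *
from scipy.spatial.transform import Rotation as R
def grab(n):
    c=calibration(n); im,d=read_camera(n); np.savez(f'/tmp/{n}.npz',im=im,d=d,K=c['intrinsics'],T=c['world_to_cam']); return im,d
def load(n): return np.load(f'/tmp/{n}.npz')
def world(z,u,v,depth=None):
    K,T=z['K'],z['T']; d=z['d'][int(v),int(u)] if depth is None else depth
    p=np.array([(u-K[0,2])/K[0,0]*d,-(v-K[1,2])/K[1,1]*d,-d,1]); return (np.linalg.inv(T)@p)[:3]
def onplane(z,u,v,h):
    a=world(z,u,v,1.0);c=np.linalg.inv(z['T'])[:3,3]; t=(h-c[2])/(a[2]-c[2]); return c+t*(a-c)
def cloud(z):
    K,T=z['K'],z['T'];d=z['d'];v,u=np.indices(d.shape)
    p=np.stack([(u-K[0,2])/K[0,0]*d,-(v-K[1,2])/K[1,1]*d,-d,np.ones_like(d)],-1); return (p@np.linalg.inv(T).T)[...,:3]
E
python3 - <<'E'
from h import *
for n in ['scene','top']:
    im,d=grab(n); cv2.imwrite(f'pics/{n}0.png',im); c=calibration(n); print({k:v for k,v in c.items() if k not in('world_to_cam',)}, np.linalg.inv(c['world_to_cam'])[:3,3])
s=read_state();print(s)
E
```

```text
pics
{'intrinsics': array([[436.41161724,   0.        , 324.80805997],
       [  0.        , 436.41161724, 240.34104628],
       [  0.        ,   0.        ,   1.        ]])} [ 1.45997721 -0.0022515   0.62422801]
{'intrinsics': array([[468.28783253,   0.        , 323.88604497],
       [  0.        , 468.28783253, 241.70177866],
       [  0.        ,   0.        ,   1.        ]])} [0.56056234 0.0030181  1.37043764]
{'time': 0.1, 'q': array([-1.21790888e+00,  2.64684965e-01,  1.60524782e+00, -3.58818456e-05,
        1.27370758e+00, -3.69089700e-02]), 'joint_vel': array([ 0.000359  , -0.00198854, -0.00244787, -0.00108971,  0.001424  ,
       -0.00014429]), 'joint_torque': array([ 9.13492877e-04, -5.16706395e+01, -3.68589842e+01, -5.08160520e-05,
        6.20447725e-03, -5.98676181e-06]), 'tool_pos': array([ 0.25625089, -0.62374665,  0.2300761 ]), 'tcp_rot': array([-3.08013222e+00, -6.08047420e-01,  5.58914223e-04]), 'wrist_force': array([0.50206658, 0.161167  , 0.81200269]), 'torque': array([ 0.01017116, -0.03300125,  0.00125773]), 'grip_force': 0.0, 'width': 0.9991576874244794}
```

View pics/top0.png

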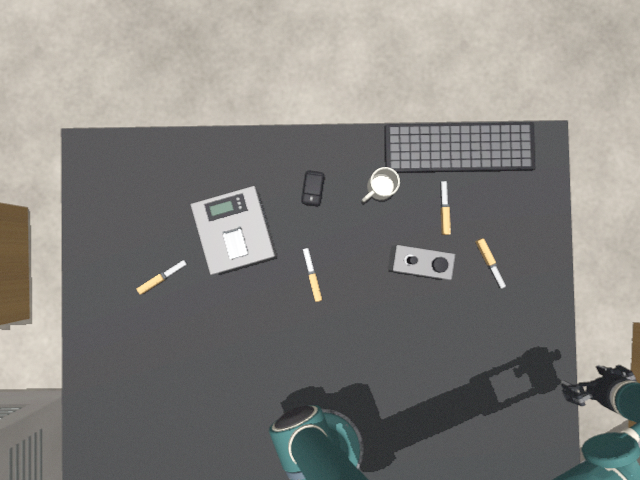

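View pics/scene0.png

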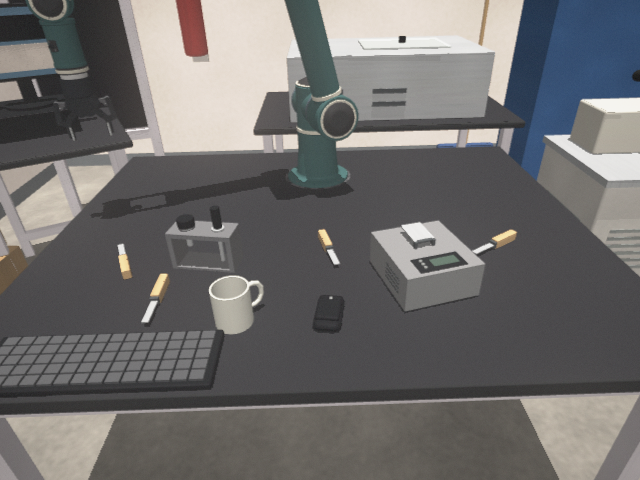

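The top view shows the nearest blade at (313,275), with its handle at the lower end (316,290) and tip at (307,250). The well is at (233,230) with its cover at (235,243), near the box's robot-side edge, so well +x points away from the robot. The stand is at (422,262), with the probe in the left hole (412,260) and the plug at (440,265).

```bash
python3 - <<'E'
from h import *
z=load('top'); P=cloud(z); im=z['im']
hsv=cv2.cvtColor(im,cv2.COLOR_BGR2HSV)
m=((hsv[...,1]>80)&(hsv[...,0]>8)&(hsv[...,0]<30)&(P[...,2]<.06)&(P[...,2]>0.005)).astype(np.uint8)
n,l,s,c=cv2.connectedComponentsWithStats(m)
for i in range(1,n):
    if s[i,4]>60:
        v,u=np.where(l==i); r=cv2.minAreaRect(np.c_[u,v].astype(np.float32)); q=onplane(z,*r[0],.026); print('handle',r,q,np.hypot(*q[:2]),P[v,u,2].mean())
# well box top
def rect(sel,h,name):
    mm=sel.astype(np.uint8); n,l,s,c=cv2.connectedComponentsWithStats(mm); i=1+np.argmax(s[1:,4])
    v,u=np.where(l==i); X=np.array([onplane(z,a,b,h)[:2] for a,b in zip(u,v)],np.float32); r=cv2.minAreaRect(X); print(name,len(u),r,cv2.boxPoints(r).round(4).tolist(), 'z',np.median(P[v,u,2]))
U=np.indices(im.shape[:2])[1];V=np.indices(im.shape[:2])[0]
reg=(U>180)&(U<285)&(V>175)&(V<285)
rect(reg&(P[...,2]>.075)&(P[...,2]<.115),.09,'box')
rect(reg&(P[...,2]>.0985),.108,'cover')
reg=(U>380)&(U<465)&(V>235)&(V<290)
rect(reg&(P[...,2]>.08)&(P[...,2]<.112),.1,'stand')
rect(reg&(P[...,2]>.135),.16,'probe')
rect(reg&(P[...,2]>.112)&(U>425),.127,'plug')
def up(x0,y0,x1,y1,k): return cv2.resize(im[y0:y1,x0:x1],None,fx=k,fy=k,interpolation=cv2.INTER_CUBIC)
a=up(285,235,335,310,6); b=up(180,180,280,280,5)[:450]; b=cv2.resize(up(185,180,280,280,5),(427,450)); cv2.imwrite('pics/crop1.png',np.hstack([a,b]))
E
```

```text
handle ((445.4187927246094, 220.36294555664062), (27.145126342773438, 8.90588092803955), 85.91438293457031) [ 0.65493491 -0.3666369   0.026     ] 0.7505746835803486 0.023244797695538503
handle ((485.10003662109375, 251.7000274658203), (28.174455642700195, 8.497057914733887), 63.43495178222656) [ 0.56233816 -0.47896283  0.026     ] 0.7386674511584346 0.0224235368433159
handle ((149.56179809570312, 283.8988952636719), (7.843984603881836, 28.195945739746094), 57.9946174621582) [0.48909298 0.4845951  0.026     ] 0.6885087908240487 0.024681102607443186
handle ((314.5000305175781, 287.0000305175781), (27.406526565551758, 6.79099702835083), 75.96376037597656) [0.47076726 0.01463066 0.026     ] 0.4709945484932993 0.02513145259080315
box 4852 ((0.6364020705223083, 0.23660731315612793), (0.2003386914730072, 0.18142962455749512), 15.049881935119629) [[0.5160999894142151, 0.29820001125335693], [0.5631999969482422, 0.12300000339746475], [0.7566999793052673, 0.17499999701976776], [0.7095999717712402, 0.35019999742507935]] z 0.09050809727245601
cover 533 ((0.6001864671707153, 0.22861018776893616), 
[... 497 characters left out ...]
3268], [0.5182999968528748, -0.19470000267028809]] z 0.09934687961583366
probe 67 ((0.5456158518791199, -0.2415255606174469), (0.023389998823404312, 0.018114883452653885), 88.87891387939453) [[0.536300003528595, -0.2529999911785126], [0.5544000267982483, -0.2533999979496002], [0.5548999905586243, -0.23000000417232513], [0.5368000268936157, -0.2296999990940094]] z 0.15854667558070168
plug 205 ((0.5318745374679565, -0.31861573457717896), (0.042774077504873276, 0.03722461685538292), 88.86639404296875) [[0.5127999782562256, -0.33959999680519104], [0.5501000285148621, -0.34040001034736633], [0.5508999824523926, -0.29760000109672546], [0.513700008392334, -0.2969000041484833]] z 0.12568630430350325
```

View pics/crop1.png

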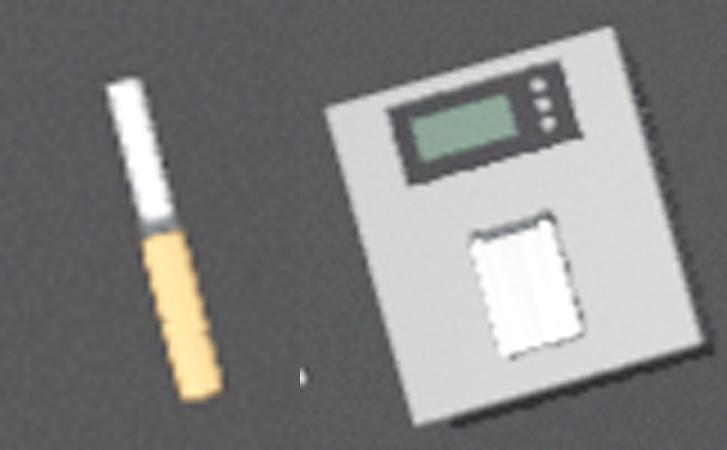

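The crop shows the blade tip at (125,80), which is (305.8,248.3) full frame, and the handle's back end at (200,397), which is (318.3,301.2). The well's hinge side faces up-left and the cover is closed. The sizes match those given: box 200x181, cover 77x53, stand 163x70.

```bash
cat >> h.py <<'E'
def go(x,y,z,yaw=None):
    s=read_state(); M=R.from_rotvec(s['tcp_rot']).as_matrix(); p=s['tool_pos']
    y0=np.degrees(np.arctan2(M[1,0],M[0,0])); d=M.T@(np.array([x,y,z])-p)
    print('dxyz mm',(d*1e3).round(1),'roll',None if yaw is None else round(y0-yaw,2),'| yaw',round(y0,2),'tcp',p.round(4),'tilt',M[:,2].round(3))
E
python3 - <<'E'
from h import *
z=load('top')
t=onplane(z,305.8,248.3,.0145); b=onplane(z,318.3,301.2,.026); print(t,b,np.linalg.norm((t-b)[:2]))
d=(t-b)[:2]; d/=np.linalg.norm(d); print('yaw',np.degrees(np.arctan2(d[1],d[0])),'grip from tip',t[:2]-.115*d,'from back',b[:2]+.04*d)
g=t[:2]-.115*d
go(*g,.15,np.degrees(np.arctan2(d[1],d[0])))
E
```

```text
[0.58223109 0.03780372 0.0145    ] [0.43002297 0.00452309 0.026     ] 0.15580408304247845
yaw 12.33373598938967 grip from tip [0.46988529 0.01323907] from back [0.46909977 0.01306731]
dxyz mm [ 439.7 -507.9   81.1] roll 10.0 | yaw 22.33 tcp [ 0.2563 -0.6237  0.2301] tilt [-0.001  0.002 -1.   ]
```

step_arm([
  {"fingers": -1,"dx": 0.055,"dy": -0.0635,"dz": 0,"roll": 5},
  {"fingers": -1,"dx": 0.11,"dy": -0.127,"dz": 0,"roll": 10},
  {"fingers": -1,"dx": 0.165,"dy": -0.1905,"dz": 0,"roll": 10},
  {"fingers": -1,"dx": 0.22,"dy": -0.254,"dz": 0,"roll": 10},
  {"fingers": -1,"dx": 0.275,"dy": -0.3175,"dz": 0,"roll": 10},
  {"fingers": -1,"dx": 0.33,"dy": -0.381,"dz": 0,"roll": 10},
  {"fingers": -1,"dx": 0.385,"dy": -0.4445,"dz": 0,"roll": 10},
  {"fingers": -1,"dx": 0.44,"dy": -0.508,"dz": 0,"roll": 10},
])

```text
time: 1.1
tool_pos: [0.4157, -0.1484, 0.2311]
tcp_rot: [3.123, 0.337, 0.001]
wrist_force: [1.6, -0.5, -0.4]
width: 1.002
grip_force: 0.0
```

step_arm([
  {"fingers": -0.5,"dx": 0,"dy": 0,"dz": 0},
  {"fingers": -0.3,"dx": 0,"dy": 0,"dz": 0},
])

```text
invalid input
```

```bash
python3 - <<'E'
from h import *
go(.4695,.013,.15,12.33)
im,d=grab('wrist'); cv2.imwrite('pics/w1.png',im)
E
```

```text
dxyz mm [  86.9 -146.2   81.1] roll -0.02 | yaw 12.31 tcp [ 0.4157 -0.1484  0.2311] tilt [ 0. -0. -1.]
```

step_arm([
  {"fingers": -0.3,"dx": 0.025,"dy": -0.042,"dz": 0.02,"roll": 0},
  {"fingers": -0.3,"dx": 0.05,"dy": -0.084,"dz": 0.04,"roll": 0},
  {"fingers": -0.3,"dx": 0.075,"dy": -0.126,"dz": 0.065,"roll": 0},
  {"fingers": -0.3,"dx": 0.087,"dy": -0.146,"dz": 0.08,"roll": 0},
  {"fingers": -0.3,"dx": 0.087,"dy": -0.146,"dz": 0.08,"roll": 0},
])

```text
time: 1.78
tool_pos: [0.4682, 0.012, 0.1494]
tcp_rot: [-3.122, -0.342, 0.006]
wrist_force: [-0.6, 0.8, -0.6]
width: 0.65
grip_force: 0.0
```

```bash
python3 - <<'E'
from h import *
go(.4695,.013,.005,12.33)
im,d=grab('wrist'); cv2.imwrite('pics/w1.png',im)
s=read_state(); print(s['width'],s['time'])
# expected pixels of blade points
z=load('wrist')
def pix(p):
    c=z['T']@np.r_[p,1]; q=np.array([c[0],-c[1],-c[2]]); q=z['K']@(q/q[2]); return q[:2].round(1)
u=np.array([np.cos(np.radians(12.33)),np.sin(np.radians(12.33))])
for k,h in((-.04,.026),(.04,.026),(.115,.0145)): print(k,pix(np.r_[np.array([.4695,.013])+k*u,h]))
E
```

```text
dxyz mm [  2.1  -0.5 144.4] roll 0.18 | yaw 12.51 tcp [0.4682 0.012  0.1494] tilt [-0.004  0.    -1.   ]
0.652246118386065 1.825
-0.04 [318.4 288.7]
0.04 [318.7 171.6]
0.115 [319.   45.3]
```

View pics/w1.png

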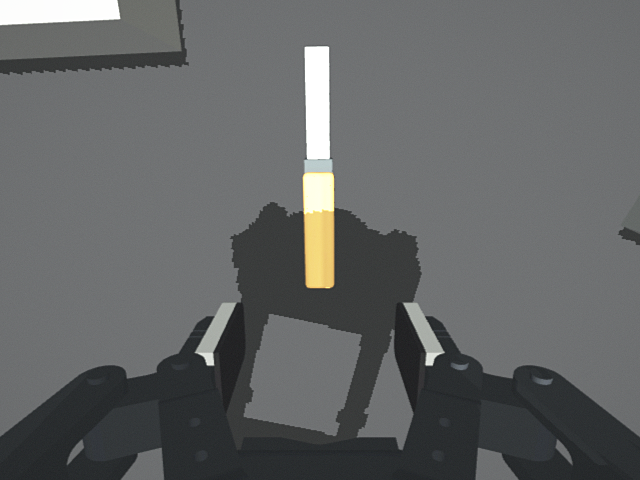

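The wrist view shows the blade where predicted: tip (317,46), handle back end (319,288), centred between the fingers.

step_arm([
  {"fingers": -0.3,"dx": 0.001,"dy": 0,"dz": 0.05,"roll": 0},
  {"fingers": -0.3,"dx": 0.001,"dy": 0,"dz": 0.1,"roll": 0},
  {"fingers": -0.3,"dx": 0.001,"dy": 0,"dz": 0.135,"roll": 0},
  {"fingers": -0.3,"dx": 0.001,"dy": 0,"dz": 0.143,"roll": 0},
  {"fingers": -0.3,"dx": 0.001,"dy": 0,"dz": 0.143,"roll": 0},
])

```text
time: 2.45
tool_pos: [0.471, 0.0102, 0.009]
tcp_rot: [3.123, 0.336, 0.001]
wrist_force: [0.6, 0.8, 0.2]
width: 0.646
grip_force: 0.0
```

step_arm([
  {"fingers": 1,"dx": 0,"dy": 0,"dz": 0,"roll": 0},
  {"fingers": 1,"dx": 0,"dy": 0,"dz": 0,"roll": 0},
  {"fingers": 1,"dx": 0,"dy": 0,"dz": 0,"roll": 0},
  {"fingers": 1,"dx": 0,"dy": 0,"dz": 0,"roll": 0},
  {"fingers": 1,"dx": 0,"dy": 0,"dz": 0,"roll": 0},
], squeeze=70)

```text
time: 3.08
tool_pos: [0.4723, 0.011, 0.0103]
tcp_rot: [3.123, 0.338, 0.006]
wrist_force: [-1.2, 0.1, 6.5]
width: 0.216
grip_force: 70.0
```

```bash
python3 - <<'E'
from h import *
s=read_state(); print(s['width'],s['grip_force'],s['time'])
w=np.radians(15.2); ux=np.array([np.cos(w),np.sin(w)])
port=np.array([.5985,.227])
go(*(port-ux*(.060+.115+.02)),.13,15.2)
E
```

```text
0.21608867121599393 70.03819942474365 3.075
dxyz mm [ -24.9 -174.2 -120. ] roll -2.85 | yaw 12.35 tcp [0.4723 0.011  0.0103] tilt [ 0.004 -0.    -1.   ]
```

step_arm([
  {"fingers": 1,"dx": 0,"dy": 0,"dz": -0.03,"roll": 0},
  {"fingers": 1,"dx": 0,"dy": 0,"dz": -0.07,"roll": 0},
  {"fingers": 1,"dx": -0.01,"dy": -0.04,"dz": -0.12,"roll": -1},
  {"fingers": 1,"dx": -0.015,"dy": -0.08,"dz": -0.14,"roll": -2},
  {"fingers": 1,"dx": -0.02,"dy": -0.12,"dz": -0.14,"roll": -2.8},
  {"fingers": 1,"dx": -0.025,"dy": -0.16,"dz": -0.14,"roll": -2.8},
  {"fingers": 1,"dx": -0.025,"dy": -0.174,"dz": -0.14,"roll": -2.8},
  {"fingers": 1,"dx": -0.025,"dy": -0.174,"dz": -0.14,"roll": -2.8},
])

```text
time: 4.08
tool_pos: [0.4089, 0.1761, 0.1486]
tcp_rot: [3.113, 0.417, 0.001]
wrist_force: [0.2, 0.2, -0.8]
width: 0.21
grip_force: 69.1
```

```bash
python3 - <<'E'
from h import *
s=read_state(); print(s['width'],s['grip_force'],s['time'])
w=np.radians(15.2); ux=np.array([np.cos(w),np.sin(w)])
port=np.array([.5985,.227])
go(*(port-ux*(.060+.115+.02)),.13,15.2)
im,d=grab('wrist')
sc,_=grab('scene'); c=cv2.resize(sc[180:320,300:500],None,fx=3,fy=3,interpolation=cv2.INTER_CUBIC)
cv2.imwrite('pics/w2.png',im); cv2.imwrite('pics/s2.png',c)
z=load('wrist');P=cloud(z)
for v in (60,100,140,180,200,220,240,260,280): print(v,z['d'][v,312:326:6],P[v,318].round(4))
E
```

```text
0.20989702312212905 69.10657525062561 4.075
dxyz mm [ 1.3  0.6 18.6] roll 0.07 | yaw 15.27 tcp [0.4089 0.1761 0.1486] tilt [ 0.001 -0.    -1.   ]
60 [0.12755899 0.1287538  0.12854218] [0.4955 0.2001 0.1507]
100 [0.13119437 0.13023444 0.13023946] [0.4841 0.197  0.1527]
140 [0.13596547 0.13560604 0.13253196] [0.4722 0.1938 0.1506]
180 [0.13907945 0.13697845 0.13820943] [0.4599 0.1904 0.1529]
200 [0.14012069 0.13960923 0.14065309] [0.4533 0.1887 0.1522]
220 [0.13582788 0.13583446 0.13594681] [0.4479 0.1872 0.1578]
240 [0.1336694  0.13199407 0.13182548] [0.4428 0.1858 0.1633]
260 [0.13259643 0.13335292 0.13354895] [0.4365 0.184  0.1638]
280 [0.13601992 0.1362689  0.13533917] [0.4295 0.1821 0.1629]
```

View pics/w2.png

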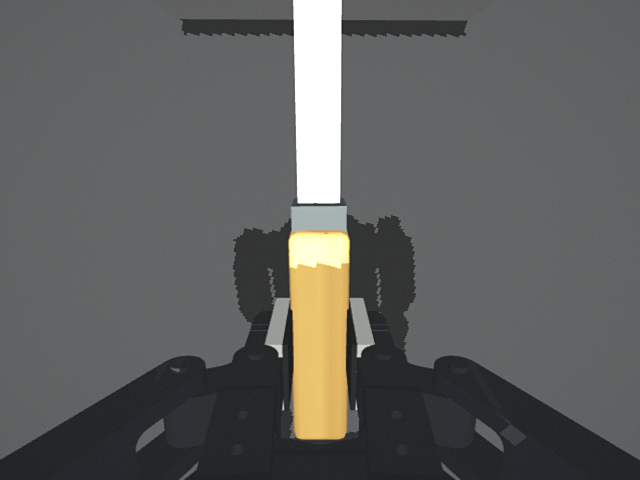

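The wrist view shows the blade held straight and level, with the handle centred between the pads. It sits in front of the well's front edge, which is at rows 20-30.

step_arm([
  {"fingers": 1,"dx": 0,"dy": 0.003,"dz": 0.03,"roll": 0},
  {"fingers": 1,"dx": 0,"dy": 0.003,"dz": 0.054,"roll": 0},
  {"fingers": 1,"dx": 0,"dy": 0.003,"dz": 0.054,"roll": 0},
  {"fingers": 1,"dx": 0,"dy": 0.003,"dz": 0.054,"roll": 0},
])

```text
time: 4.68
tool_pos: [0.4105, 0.1723, 0.095]
tcp_rot: [-3.114, -0.412, -0.001]
wrist_force: [0.2, 0.4, -0.7]
width: 0.211
grip_force: 69.1
```

```bash
python3 - <<'E'
from h import *
w=np.radians(15.2); ux=np.array([np.cos(w),np.sin(w)])
port=np.array([.5985,.227])
go(*(port-ux*.139),.094,15.2)
im,d=grab('wrist');z=load('wrist');P=cloud(z)
L=P-np.r_[port,0]; X=L[...,0]*ux[0]+L[...,1]*ux[1]; Y=-L[...,0]*ux[1]+L[...,1]*ux[0]
print('blade z',np.median(P[30:190,318,2]), 'box z',np.median(P[0:6,100:250,2]),P[0,[60,200,450,580]].round(3))
sc,_=grab('scene'); c=cv2.resize(sc[190:310,340:500],None,fx=5,fy=5,interpolation=cv2.INTER_CUBIC)
cv2.imwrite('pics/s3.png',c)
E
```

```text
dxyz mm [56.7 -3.6  1. ] roll -0.14 | yaw 15.06 tcp [0.4105 0.1723 0.095 ] tilt [ 0.001  0.    -1.   ]
blade z 0.09814124830157543 box z -0.0007297874120725523 [[ 0.503  0.334 -0.001]
 [ 0.522  0.265 -0.001]
 [ 0.555  0.142 -0.002]
 [ 0.572  0.078 -0.001]]
```

View pics/s3.png

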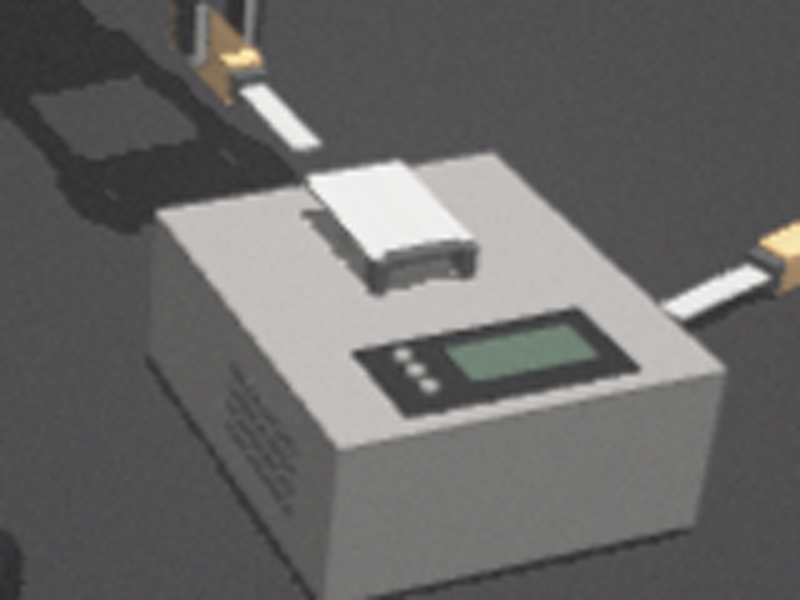

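The scene crop shows the blade in front of the cover. The tip at (315,145) points under the free edge, which runs from (308,180) to (405,160), slightly towards its -y side, so I shift 3 mm left and insert.

step_arm([
  {"fingers": 1,"dx": 0,"dy": -0.003,"dz": 0,"roll": 0},
  {"fingers": 1,"dx": 0.02,"dy": -0.004,"dz": 0,"roll": 0},
  {"fingers": 1,"dx": 0.04,"dy": -0.004,"dz": 0,"roll": 0},
  {"fingers": 1,"dx": 0.056,"dy": -0.004,"dz": 0,"roll": 0},
  {"fingers": 1,"dx": 0.056,"dy": -0.004,"dz": 0,"roll": 0},
])

```text
time: 5.4
tool_pos: [0.4639, 0.1918, 0.0948]
tcp_rot: [-3.114, -0.414, -0.002]
wrist_force: [0.5, -0.3, -2.0]
width: 0.216
grip_force: 69.1
```

step_arm([
  {"fingers": 1,"dx": 0,"dy": 0,"dz": -0.004,"roll": 0},
  {"fingers": 1,"dx": 0.001,"dy": 0,"dz": -0.012,"roll": 0},
  {"fingers": 1,"dx": 0.002,"dy": 0,"dz": -0.022,"roll": 0},
  {"fingers": 1,"dx": 0.002,"dy": 0,"dz": -0.022,"roll": 0},
])

```text
time: 5.9
tool_pos: [0.4654, 0.1921, 0.1177]
tcp_rot: [-3.114, -0.414, -0.004]
wrist_force: [0.3, -1.1, -1.5]
width: 0.214
grip_force: 69.1
```

```bash
python3 - <<'E'
from h import *
w=np.radians(15.2); ux=np.array([np.cos(w),np.sin(w)])
port=np.array([.5985,.227])
s=read_state(); print(s['time'],s['wrist_force'],s['width'])
go(*(port-ux*.139),.094,15.2)
sc,_=grab('scene'); c=cv2.resize(sc[190:310,340:500],None,fx=5,fy=5,interpolation=cv2.INTER_CUBIC)
cv2.imwrite('pics/s4.png',c)
E
```

```text
5.9 [ 0.25813651 -1.07919044 -1.49053524] 0.21426250456804996
dxyz mm [-1.5  1.2 23.7] roll -0.06 | yaw 15.14 tcp [0.4654 0.1921 0.1177] tilt [ 0.002  0.001 -1.   ]
```

View pics/s4.png

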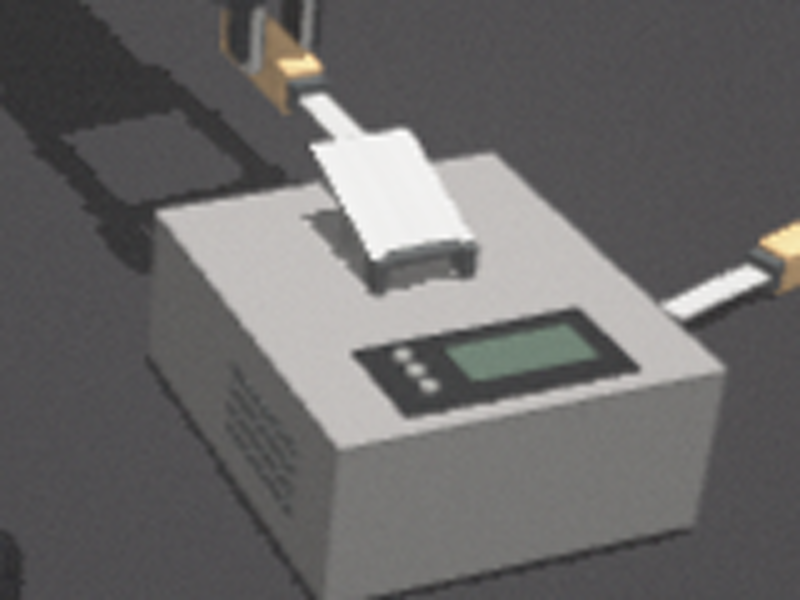

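The cover is lifted about 0.3 rad, its free edge now at (315-410,130-145), with the blade under it. I continue the arc.

step_arm([
  {"fingers": 1,"dx": 0.003,"dy": 0,"dz": -0.009,"roll": 0},
  {"fingers": 1,"dx": 0.007,"dy": 0,"dz": -0.017,"roll": 0},
  {"fingers": 1,"dx": 0.013,"dy": 0,"dz": -0.0245,"roll": 0},
  {"fingers": 1,"dx": 0.019,"dy": 0,"dz": -0.031,"roll": 0},
  {"fingers": 1,"dx": 0.027,"dy": 0,"dz": -0.036,"roll": 0},
  {"fingers": 1,"dx": 0.0355,"dy": 0,"dz": -0.0395,"roll": 0},
  {"fingers": 1,"dx": 0.044,"dy": 0,"dz": -0.0405,"roll": 0},
  {"fingers": 1,"dx": 0.053,"dy": 0,"dz": -0.04,"roll": 0},
])

```text
time: 6.95
tool_pos: [0.5165, 0.2059, 0.1563]
tcp_rot: [-3.114, -0.414, -0.001]
wrist_force: [-0.7, -0.7, -0.8]
width: 0.21
grip_force: 69.1
```

step_arm([
  {"fingers": 1,"dx": 0.006,"dy": 0,"dz": 0.001,"roll": 0},
  {"fingers": 1,"dx": 0.011,"dy": 0,"dz": 0.003,"roll": 0},
  {"fingers": 1,"dx": 0.0155,"dy": 0,"dz": 0.006,"roll": 0},
  {"fingers": 1,"dx": 0.019,"dy": 0,"dz": 0.009,"roll": 0},
  {"fingers": 1,"dx": 0.021,"dy": 0,"dz": 0.012,"roll": 0},
  {"fingers": 1,"dx": 0.021,"dy": 0,"dz": 0.012,"roll": 0},
])

```text
time: 7.7
tool_pos: [0.5359, 0.211, 0.1438]
tcp_rot: [3.114, 0.414, -0.001]
wrist_force: [0.5, 0.7, -1.1]
width: 0.213
grip_force: 69.1
```

```bash
python3 - <<'E'
from h import *
w=np.radians(15.2); ux=np.array([np.cos(w),np.sin(w)])
port=np.array([.5985,.227])
s=read_state(); print(s['time'],s['wrist_force'],s['width'])
go(*(port-ux*.139),.094,15.2)
sc,_=grab('scene'); c=cv2.resize(sc[160:280,340:500],None,fx=5,fy=5,interpolation=cv2.INTER_CUBIC)
cv2.imwrite('pics/s5.png',c)
E
```

```text
7.7 [ 0.54749388  0.70426191 -1.07890124] 0.21260815955939075
dxyz mm [-74.3   1.1  49.8] roll -0.07 | yaw 15.13 tcp [0.5359 0.211  0.1438] tilt [-0.001 -0.    -1.   ]
```

View pics/s5.png

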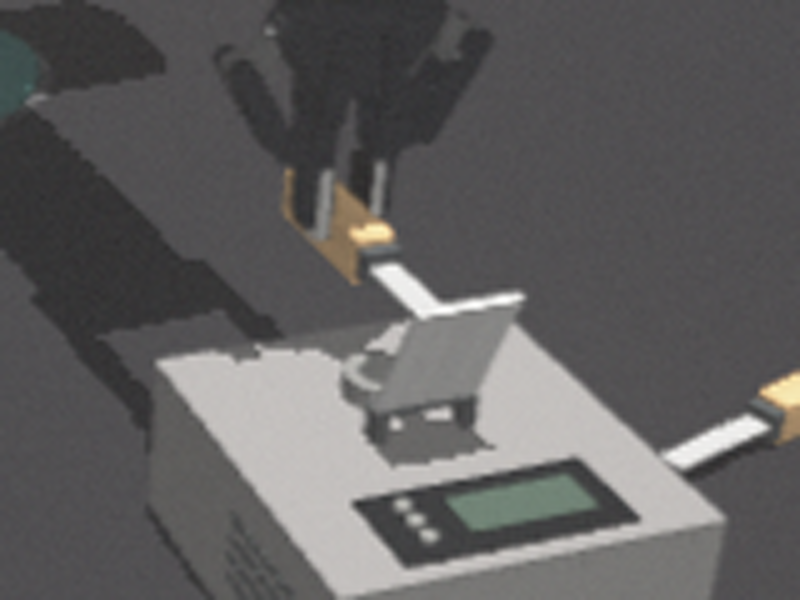

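The cover stands past upright, with its top edge at (430-525,295-315), and the collar is showing at (360,375). I withdraw the blade and check the angle by depth.

step_arm([
  {"fingers": 1,"dx": -0.02,"dy": 0,"dz": 0,"roll": 0},
  {"fingers": 1,"dx": -0.06,"dy": 0,"dz": -0.01,"roll": 0},
  {"fingers": 1,"dx": -0.1,"dy": 0.03,"dz": -0.01,"roll": 0},
  {"fingers": 1,"dx": -0.11,"dy": 0.08,"dz": -0.01,"roll": 0},
  {"fingers": 1,"dx": -0.11,"dy": 0.13,"dz": -0.01,"roll": 0},
  {"fingers": 1,"dx": -0.11,"dy": 0.165,"dz": -0.01,"roll": 0},
  {"fingers": 1,"dx": -0.11,"dy": 0.165,"dz": -0.01,"roll": 0},
])

```text
time: 8.62
tool_pos: [0.4735, 0.0212, 0.1547]
tcp_rot: [3.114, 0.408, 0.002]
wrist_force: [0.1, -0.3, -1.3]
width: 0.219
grip_force: 69.1
```

```bash
python3 - <<'E'
from h import *
w=np.radians(15.2); ux=np.array([np.cos(w),np.sin(w)]); port=np.array([.5985,.227])
im,d=grab('top'); s,_=grab('scene')
for n in('top','scene'):
    z=load(n);P=cloud(z); L=P-np.r_[port,0]; X=L[...,0]*ux[0]+L[...,1]*ux[1]; Y=-L[...,0]*ux[1]+L[...,1]*ux[0]; Z=P[...,2]
    m=(abs(X)<.12)&(abs(Y)<.024)&(Z>.112)&(Z<.2); print(n,m.sum(),'cover X,Z:')
    for a in np.arange(.112,.185,.012):
        k=m&(Z>a)&(Z<a+.012)
        if k.any(): print(round(a+.006,3),k.sum(),np.median(X[k]).round(4),Y[k].min().round(4),Y[k].max().round(4))
z=load('top')
c=cv2.resize(z['im'][215:275,200:260],None,fx=9,fy=9,interpolation=cv2.INTER_CUBIC); cv2.imwrite('pics/t6.png',c)
go(.4605,.03,.013,15.2); print(read_state()['time'])
E
```

```text
top 260 cover X,Z:
0.118 47 0.0386 -0.0237 0.0232
0.13 43 0.0437 -0.0226 0.0226
0.142 48 0.0491 -0.024 0.0237
0.154 48 0.0544 -0.0228 0.0235
0.166 61 0.0605 -0.0232 0.0235
0.178 13 0.0624 -0.016 0.0165
scene 323 cover X,Z:
0.118 56 0.0399 -0.0236 0.0211
0.13 59 0.0458 -0.0227 0.0202
0.142 63 0.0506 -0.0238 0.0213
0.154 61 0.0561 -0.0231 0.0217
0.166 81 0.061 -0.023 0.0192
0.178 3 0.0604 -0.0206 -0.0046
dxyz mm [-10.1  -9.8 141.3] roll -0.14 | yaw 15.06 tcp [0.4728 0.0231 0.1543] tilt [-0.  0. -1.]
8.725
```

View pics/t6.png

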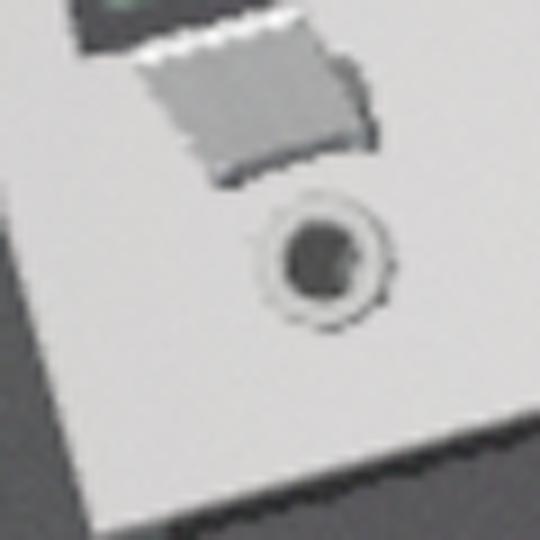

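The cover's slope by depth gives about 2.0 rad, so it is open. The bore shows at crop (322,260). I lay the blade on the bench here.

step_arm([
  {"fingers": 1,"dx": 0,"dy": 0,"dz": 0.05,"roll": 0},
  {"fingers": 1,"dx": 0,"dy": 0,"dz": 0.1,"roll": 0},
  {"fingers": 1,"dx": 0,"dy": 0,"dz": 0.13,"roll": 0},
  {"fingers": 1,"dx": 0,"dy": 0,"dz": 0.139,"roll": 0},
  {"fingers": 1,"dx": 0,"dy": 0,"dz": 0.142,"roll": 0},
  {"fingers": 1,"dx": 0,"dy": 0,"dz": 0.142,"roll": 0},
])

```text
time: 9.48
tool_pos: [0.4742, 0.0235, 0.0135]
tcp_rot: [3.114, 0.415, 0.004]
wrist_force: [-0.5, 0.5, -1.4]
width: 0.213
grip_force: 69.1
```

```bash
python3 - <<'E'
from h import *
s=read_state(); print(s['time'],s['wrist_force'],s['tool_pos'])
z=load('top'); print('bore',onplane(z,235.3,243.4,.102))
g=cv2.cvtColor(z['im'],cv2.COLOR_BGR2GRAY).astype(float)
w=np.clip(150-g[237:250,228:243],0,None); v,u=np.indices(w.shape); print('bore dark px',(u*w).sum()/w.sum()+228,(v*w).sum()/w.sum()+237)
E
```

```text
9.475 [-0.50001011  0.52324328 -1.35147006] [0.47423812 0.02347472 0.01353358]
bore [0.59772968 0.22578806 0.102     ]
bore dark px 235.0569003458032 243.64067903175103
```

step_arm([
  {"fingers": 1,"dx": 0,"dy": 0,"dz": 0.0015,"roll": 0},
  {"fingers": 1,"dx": 0,"dy": 0,"dz": 0.002,"roll": 0},
  {"fingers": 0.2,"dx": 0,"dy": 0,"dz": 0.002,"roll": 0},
  {"fingers": -0.3,"dx": 0,"dy": 0,"dz": 0.002,"roll": 0},
  {"fingers": -0.3,"dx": 0,"dy": 0,"dz": 0.002,"roll": 0},
  {"fingers": -0.3,"dx": 0,"dy": 0,"dz": -0.02,"roll": 0},
  {"fingers": -0.3,"dx": 0,"dy": 0,"dz": -0.06,"roll": 0},
  {"fingers": -0.3,"dx": 0,"dy": 0,"dz": -0.12,"roll": 0},
])

```text
time: 10.48
tool_pos: [0.4709, 0.0231, 0.1316]
tcp_rot: [-3.114, -0.414, 0.008]
wrist_force: [1.0, 0.5, 0.5]
width: 0.652
grip_force: 0.0
```

```bash
python3 - <<'E'
from h import *
z=load('top'); im=z['im']
# probe handle top: dark pixels above stand
P=cloud(z);U=np.indices(im.shape[:2])[1];V=np.indices(im.shape[:2])[0]
m=(U>395)&(U<430)&(V>245)&(V<275)&(P[...,2]>.15); print(m.sum(),onplane(z,U[m].mean(),V[m].mean(),.1595))
c=np.array([.5386,-.2811]); yv=np.array([np.cos(np.radians(80)),np.sin(np.radians(80))]); print('stand hole',c+.04*yv,c-.04*yv)
go(.5455,-.2415,.24,15.2)
s=read_state();print(s['time'],s['width'],s['wrist_force'])
im,d=grab('wrist');cv2.imwrite('pics/w7.png',im)
E
```

```text
61 [ 0.54580005 -0.24370162  0.1595    ]
stand hole [ 0.54554593 -0.24170769] [ 0.53165407 -0.32049231]
dxyz mm [   2.4  274.8 -108.8] roll -0.07 | yaw 15.13 tcp [0.4709 0.0231 0.1316] tilt [-0.005  0.    -1.   ]
10.475 0.6518683199540577 [1.03108127 0.52167652 0.5394574 ]
```

step_arm([
  {"fingers": -0.3,"dx": 0,"dy": 0,"dz": -0.06,"roll": 0},
  {"fingers": -0.3,"dx": 0,"dy": 0.03,"dz": -0.11,"roll": 0},
  {"fingers": -0.3,"dx": 0,"dy": 0.09,"dz": -0.11,"roll": 0},
  {"fingers": -0.3,"dx": 0,"dy": 0.15,"dz": -0.11,"roll": 0},
  {"fingers": -0.3,"dx": 0,"dy": 0.21,"dz": -0.11,"roll": 0},
  {"fingers": -0.3,"dx": 0.002,"dy": 0.26,"dz": -0.11,"roll": 0},
  {"fingers": -0.3,"dx": 0.002,"dy": 0.275,"dz": -0.11,"roll": 0},
  {"fingers": -0.3,"dx": 0.002,"dy": 0.275,"dz": -0.11,"roll": 0},
])

```text
time: 11.52
tool_pos: [0.5465, -0.2422, 0.2417]
tcp_rot: [-3.114, -0.411, 0.001]
wrist_force: [-0.3, -0.1, -0.4]
width: 0.651
grip_force: 0.0
```

```bash
python3 - <<'E'
from h import *
go(.5455,-.2425,.24,15.2)
im,d=grab('wrist');z=load('wrist');P=cloud(z)
m=(np.hypot(P[...,0]-.5455,P[...,1]+.2425)<.02)&(P[...,2]>.152)&(P[...,2]<.165)
v,u=np.where(m); print(m.sum(),np.median(P[m][:,2])); 
if m.any():
    (cu,cv_),r=cv2.minEnclosingCircle(np.c_[u,v].astype(np.float32)); print(cu,cv_,r,onplane(z,cu,cv_,.1595),P[m].mean(0),np.ptp(P[m],axis=0))
cv2.imwrite('pics/w8.png',im)
E
```

```text
dxyz mm [-1.   0.   1.7] roll -0.16 | yaw 15.04 tcp [ 0.5465 -0.2422  0.2417] tilt [-0.001  0.001 -1.   ]
1119 0.15917755766389835
324.1016540527344 258.0726013183594 19.291688919067383 [ 0.54483493 -0.2453342   0.1595    ] [ 0.54450269 -0.24543389  0.15887791] [0.02131324 0.02140881 0.00906359]
```

View pics/w8.png

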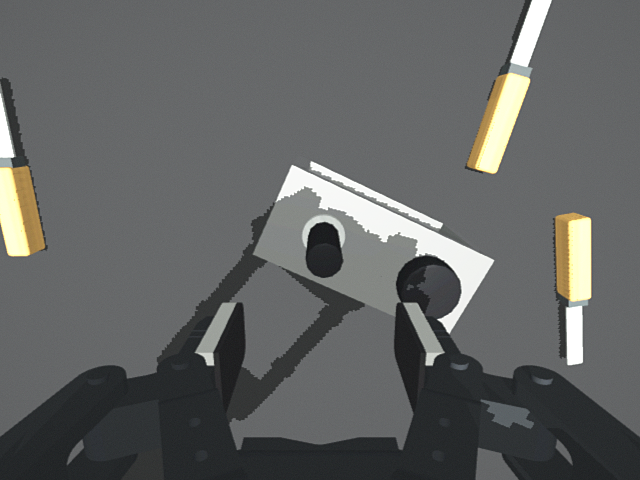

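The wrist view shows the probe handle's top at (324,258), between the pads, with the plug at (430,287) outside the right finger. I descend and grip.

step_arm([
  {"fingers": -0.3,"dx": -0.0025,"dy": 0.002,"dz": 0.04,"roll": 0},
  {"fingers": -0.3,"dx": -0.0025,"dy": 0.002,"dz": 0.08,"roll": 0},
  {"fingers": -0.3,"dx": -0.0025,"dy": 0.002,"dz": 0.115,"roll": 0},
  {"fingers": -0.3,"dx": -0.0025,"dy": 0.002,"dz": 0.126,"roll": 0},
  {"fingers": -0.3,"dx": -0.0025,"dy": 0.002,"dz": 0.126,"roll": 0},
])

```text
time: 12.2
tool_pos: [0.5445, -0.2431, 0.1162]
tcp_rot: [-3.113, -0.416, 0.001]
wrist_force: [0.4, 0.1, 0.3]
width: 0.65
grip_force: 0.0
```

step_arm([
  {"fingers": 1,"dx": 0,"dy": 0,"dz": 0,"roll": 0},
  {"fingers": 1,"dx": 0,"dy": 0,"dz": 0,"roll": 0},
  {"fingers": 1,"dx": 0,"dy": 0,"dz": 0,"roll": 0},
  {"fingers": 1,"dx": 0,"dy": 0,"dz": 0,"roll": 0},
  {"fingers": 1,"dx": 0,"dy": 0,"dz": 0,"roll": 0},
], squeeze=50)

```text
time: 12.82
tool_pos: [0.5461, -0.245, 0.1184]
tcp_rot: [3.113, 0.413, 0.005]
wrist_force: [0.3, 0.6, 6.3]
width: 0.243
grip_force: 48.8
```

step_arm([
  {"fingers": 1,"dx": 0,"dy": 0,"dz": -0.03,"roll": 0},
  {"fingers": 1,"dx": 0,"dy": 0,"dz": -0.07,"roll": 0},
  {"fingers": 1,"dx": 0,"dy": 0,"dz": -0.11,"roll": 0},
  {"fingers": 1,"dx": 0,"dy": 0,"dz": -0.15,"roll": 0},
  {"fingers": 1,"dx": 0,"dy": 0,"dz": -0.17,"roll": 0},
  {"fingers": 1,"dx": 0,"dy": 0,"dz": -0.17,"roll": 0},
])

```text
time: 13.58
tool_pos: [0.5455, -0.2449, 0.2878]
tcp_rot: [3.112, 0.413, 0.004]
wrist_force: [0.8, 0.4, -2.1]
width: 0.248
grip_force: 48.9
```

```bash
python3 - <<'E'
from h import *
s=read_state();print(s['time'],s['width'],s['wrist_force'])
w=np.radians(15.2); ux=np.array([np.cos(w),np.sin(w)]); port=np.array([.598,.2262])
go(*(port-.06*ux),.285,15.2)
im,d=grab('scene');c=cv2.resize(im[80:280,150:350],None,fx=3,fy=3,interpolation=cv2.INTER_CUBIC); cv2.imwrite('pics/s9.png',c)
im,d=grab('wrist');z=load('wrist');P=cloud(z);p=s['tool_pos']
m=(np.hypot(P[...,0]-p[0],P[...,1]-p[1])<.03); 
for a in np.arange(.13,.34,.01):
    k=m&(P[...,2]>a)&(P[...,2]<=a+.01)
    if k.sum()>15: print(round(a,2),k.sum(),P[k].mean(0).round(4))
cv2.imwrite('pics/w9.png',im)
E
```

```text
13.575 0.2483293686001695 [ 0.82528788  0.38232423 -2.11925387]
dxyz mm [ 113.6 -441.     2.2] roll -0.07 | yaw 15.13 tcp [ 0.5455 -0.2449  0.2878] tilt [ 0.003 -0.001 -1.   ]
0.17 16 [ 0.5452 -0.2442  0.1789]
0.18 67 [ 0.5453 -0.2441  0.1853]
0.19 76 [ 0.5453 -0.2442  0.1951]
0.2 86 [ 0.5453 -0.2443  0.2048]
0.21 98 [ 0.5454 -0.2443  0.2149]
0.22 117 [ 0.5453 -0.244   0.225 ]
0.23 79 [ 0.5459 -0.2442  0.2339]
0.26 172 [ 0.5539 -0.2421  0.2683]
0.27 1268 [ 0.551  -0.2427  0.2729]
0.28 627 [ 0.5505 -0.2426  0.2856]
0.29 1576 [ 0.5518 -0.2427  0.2954]
0.3 2033 [ 0.5516 -0.2425  0.3051]
0.31 2256 [ 0.5518 -0.2425  0.3149]
0.32 6736 [ 0.5461 -0.2442  0.3256]
0.33 3627 [ 0.5533 -0.2439  0.3352]
```

View pics/s9.png

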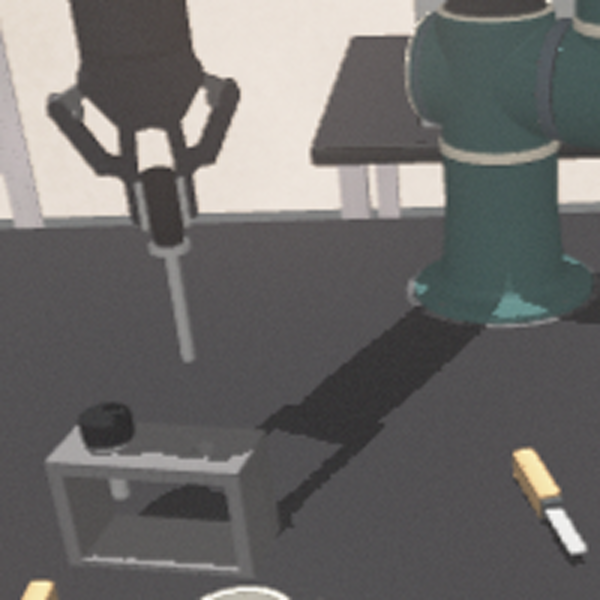

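The probe is held upright; its stem surface reads (0.545,-0.244) at every height. The scene view shows the stem at (172,250)-(188,358), clear of the stand. The plug is still in place.

step_arm([
  {"fingers": 1,"dx": 0,"dy": -0.04,"dz": 0,"roll": 0},
  {"fingers": 1,"dx": 0.01,"dy": -0.1,"dz": 0,"roll": 0},
  {"fingers": 1,"dx": 0.03,"dy": -0.16,"dz": 0,"roll": 0},
  {"fingers": 1,"dx": 0.05,"dy": -0.22,"dz": 0,"roll": 0},
  {"fingers": 1,"dx": 0.07,"dy": -0.28,"dz": 0,"roll": 0},
  {"fingers": 1,"dx": 0.09,"dy": -0.34,"dz": 0,"roll": 0},
  {"fingers": 1,"dx": 0.105,"dy": -0.4,"dz": 0,"roll": 0},
  {"fingers": 1,"dx": 0.114,"dy": -0.441,"dz": 0,"roll": 0},
])

```text
time: 14.68
tool_pos: [0.538, 0.2133, 0.2832]
tcp_rot: [3.113, 0.416, -0.007]
wrist_force: [0.5, -0.9, -0.8]
width: 0.249
grip_force: 49.2
```

step_arm([
  {"fingers": 1,"dx": 0,"dy": 0,"dz": 0,"roll": 0},
  {"fingers": 1,"dx": 0,"dy": 0,"dz": 0.03,"roll": 0},
  {"fingers": 1,"dx": 0.02,"dy": 0,"dz": 0.04,"roll": 0},
  {"fingers": 1,"dx": 0.02,"dy": 0,"dz": 0.04,"roll": 0},
  {"fingers": 1,"dx": 0.02,"dy": 0,"dz": 0.04,"roll": 0},
])

```text
time: 15.3
tool_pos: [0.5585, 0.2153, 0.2456]
tcp_rot: [3.114, 0.412, -0.003]
wrist_force: [-0.1, 0.9, -1.0]
width: 0.247
grip_force: 49.3
```

```bash
python3 - <<'E'
from h import *
from scipy.optimize import least_squares
s=read_state();print(s['time'],s['width'],s['wrist_force'])
go(.5977,.2258,.24,15.2)
im,d=grab('wrist');z=load('wrist');P=cloud(z);p=s['tool_pos']
print('cam',np.linalg.inv(z['T'])[:3,3]-p)
m=(np.hypot(P[...,0]-p[0],P[...,1]-p[1])<.03)&(P[...,2]>p[2]-.105)&(P[...,2]<p[2]-.04)
Q=P[m]; print(len(Q))
def f(a,r,Q): return np.hypot(Q[:,0]-a[0]-a[2]*(Q[:,2]-p[2]),Q[:,1]-a[1]-a[3]*(Q[:,2]-p[2]))-r
Qs=Q[Q[:,2]<p[2]-.05-.0]
r=least_squares(lambda a:f(a,.005,Qs),[p[0],p[1],0,0],loss='soft_l1',f_scale=.001)
print('axis rel TCP',r.x[:2]-p[:2],'slope',r.x[2:],'rms',np.std(r.fun),'at tip',r.x[:2]-.109*r.x[2:]-p[:2],'zmin',Qs[:,2].min())
cv2.imwrite('pics/w10.png',im)
sc,_=grab('scene'); sc=cv2.resize(sc[120:270,330:480],None,fx=3.2,fy=3.2,interpolation=cv2.INTER_CUBIC)
top=im[0:480,160:480]
cv2.imwrite('pics/c10.png',np.hstack([top,sc]))
E
```

```text
15.3 0.247456283156047 [-0.09173638  0.93581547 -0.99716691]
dxyz mm [40.6  0.1  5.5] roll -0.12 | yaw 15.08 tcp [0.5585 0.2153 0.2456] tilt [-0.002 -0.001 -1.   ]
cam [0.06835659 0.01837372 0.14177542]
522
axis rel TCP [-0.00290803 -0.00082867] slope [0.00437558 0.00241729] rms 0.00017999748363936978 at tip [-0.00338497 -0.00109215] zmin 0.14066134370589192
```

View pics/c10.png

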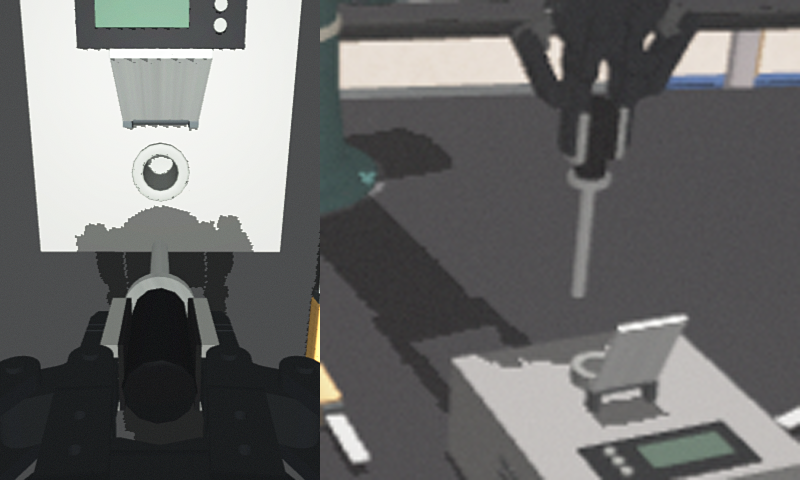

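The view shows the collar ring at full-frame (320,172) in the wrist picture, and the stem hanging upright in front of it. The cover leans back at (640,350) in the scene half. That was more than 10 viewed pictures, so I use numbers only from here.

```bash
cat > fit.py <<'E'
from h import *
from scipy.optimize import least_squares
def stem(n,p,lo=-.104,hi=-.045):
    z=load(n);P=cloud(z)
    m=(np.hypot(P[...,0]-p[0],P[...,1]-p[1])<.02)&(P[...,2]>p[2]-.14)&(P[...,2]<p[2]+hi)&(P[...,2]>.107)
    print(n,'n',m.sum(),'zmin',np.sort(P[m][:,2])[:3]-p[2])
    Q=P[m&(P[...,2]>p[2]+lo)]
    f=lambda a:np.hypot(Q[:,0]-a[0]-a[2]*(Q[:,2]-p[2]+.1),Q[:,1]-a[1]-a[3]*(Q[:,2]-p[2]+.1))-.005
    r=least_squares(f,[p[0],p[1],0,0],loss='soft_l1',f_scale=.001); print('   stem-TCP near tip',(r.x[:2]-p[:2]).round(4),'slope',r.x[2:].round(4))
def collar(n):
    z=load(n);P=cloud(z)
    m=(np.hypot(P[...,0]-.598,P[...,1]-.226)<.024)&(P[...,2]>.098)&(P[...,2]<.107)
    Q=P[m]
    v,u=np.where(m); X=np.array([onplane(z,a,b,.102)[:2] for a,b in zip(u,v)],np.float32)
    c,r=cv2.minEnclosingCircle(X); print(n,'collar',m.sum(),'circle',np.round(c,4),round(r,4),'mean',X.mean(0).round(4),'z',np.median(Q[:,2]).round(4))
E
python3 - <<'E'
from fit import *
s=read_state();p=s['tool_pos'];print(p)
for n in('wrist','scene'): stem(n,p); 
grab('top')
for n in('wrist','top'): collar(n)
E
```

```text
[0.55883852 0.21577923 0.24667823]
wrist n 541 zmin [-0.11016286 -0.10930188 -0.1092211 ]
   stem-TCP near tip [-0.0037 -0.0016] slope [0.0046 0.003 ]
scene n 109 zmin [-0.10858575 -0.10814595 -0.10731353]
   stem-TCP near tip [-0.004  -0.0033] slope [-0.0007  0.0094]
wrist collar 1675 circle [0.5964 0.2247] 0.0199 mean [0.5967 0.2249] z 0.1011
top collar 67 circle [0.5975 0.2266] 0.0194 mean [0.6026 0.2256] z 0.1019
```

step_arm([
  {"fingers": 1,"dx": 0.015,"dy": 0,"dz": 0,"roll": 0},
  {"fingers": 1,"dx": 0.03,"dy": 0,"dz": 0,"roll": 0},
  {"fingers": 1,"dx": 0.04,"dy": 0,"dz": 0,"roll": 0},
  {"fingers": 1,"dx": 0.043,"dy": 0,"dz": 0.005,"roll": 0},
  {"fingers": 1,"dx": 0.043,"dy": 0,"dz": 0.01,"roll": 0},
  {"fingers": 1,"dx": 0.043,"dy": 0,"dz": 0.01,"roll": 0},
])

```text
time: 16.2
tool_pos: [0.5996, 0.2273, 0.2351]
tcp_rot: [3.114, 0.414, -0.004]
wrist_force: [0.5, 0.5, -1.7]
width: 0.244
grip_force: 49.3
```

```bash
python3 - <<'E'
from fit import *
s=read_state();p=s['tool_pos'];print(p,s['time'])
grab('wrist');grab('scene');p=read_state()['tool_pos']
for n in('wrist','scene'): stem(n,p)
collar('wrist')
go(.6002,.2266,.161,15.1)
z=load('wrist');P=cloud(z);M=R.from_rotvec(s['tcp_rot']).as_matrix()
m=(np.hypot(P[...,0]-.598,P[...,1]-.226)<.05)
print([ (k,z['d'][k,310:330:10].round(3).tolist()) for k in (200,230,250,270)])
E
```

```text
[0.59961224 0.22727106 0.23505092] 16.2
wrist n 541 zmin [-0.10913901 -0.10833839 -0.10833267]
   stem-TCP near tip [-0.0038 -0.0012] slope [0.0051 0.0018]
scene n 113 zmin [-0.10785416 -0.10759792 -0.1073881 ]
   stem-TCP near tip [ 0.0047 -0.0038] slope [-0.1893  0.0221]
wrist collar 1404 circle [0.597  0.2249] 0.0199 mean [0.5993 0.2254] z 0.1012
dxyz mm [ 0.   0.8 75. ] roll 0.04 | yaw 15.14 tcp [0.6    0.2274 0.236 ] tilt [-0.001 -0.    -1.   ]
[(200, [0.28999999165534973, 0.28999999165534973]), (230, [0.33399999141693115, 0.35199999809265137]), (250, [0.2879999876022339, 0.23600000143051147]), (270, [0.30399999022483826, 0.2029999941587448])]
```

step_arm([
  {"fingers": 1,"dx": 0.0005,"dy": 0.001,"dz": 0,"roll": 0},
  {"fingers": 1,"dx": 0.0005,"dy": 0.001,"dz": 0.006,"roll": 0},
  {"fingers": 1,"dx": 0.0005,"dy": 0.001,"dz": 0.014,"roll": 0},
  {"fingers": 1,"dx": 0.0005,"dy": 0.001,"dz": 0.022,"roll": 0},
  {"fingers": 1,"dx": 0.0005,"dy": 0.001,"dz": 0.03,"roll": 0},
  {"fingers": 1,"dx": 0.0005,"dy": 0.001,"dz": 0.035,"roll": 0},
  {"fingers": 1,"dx": 0.0005,"dy": 0.001,"dz": 0.035,"roll": 0},
])

```text
time: 17.18
tool_pos: [0.6008, 0.2266, 0.2005]
tcp_rot: [3.114, 0.414, -0.002]
wrist_force: [-0.2, -0.2, -1.1]
width: 0.243
grip_force: 49.3
```

```bash
python3 - <<'E'
from fit import *
p=read_state()['tool_pos']; grab('wrist'); grab('scene')
stem('wrist',p,lo=-.09); stem('scene',p,lo=-.09)
collar('wrist'); s=read_state(); print(s['wrist_force'],s['torque'])
go(.6002,.2264,.161,15.1)
E
```

```text
wrist n 441 zmin [-0.09344302 -0.09342724 -0.09341114]
   stem-TCP near tip [-0.0033 -0.001 ] slope [0.0048 0.0017]
scene n 77 zmin [-0.09320841 -0.09301532 -0.09076454]
   stem-TCP near tip [-0.0041 -0.0039] slope [0.0021 0.0331]
wrist collar 1766 circle [0.5974 0.2251] 0.02 mean [0.6004 0.2259] z 0.1012
[-0.07308187  0.32258478 -0.84915437] [ 0.0137946   0.00571965 -0.0787493 ]
dxyz mm [-1.2  0.1 40.4] roll 0.04 | yaw 15.14 tcp [0.6013 0.2268 0.2014] tilt [ 0.  0. -1.]
```

step_arm([
  {"fingers": 1,"dx": 0,"dy": 0.0005,"dz": 0.008,"roll": 0},
  {"fingers": 1,"dx": 0,"dy": 0.0005,"dz": 0.016,"roll": 0},
  {"fingers": 1,"dx": 0,"dy": 0.0005,"dz": 0.024,"roll": 0},
  {"fingers": 1,"dx": 0,"dy": 0.0005,"dz": 0.032,"roll": 0},
  {"fingers": 1,"dx": 0,"dy": 0.0005,"dz": 0.038,"roll": 0},
  {"fingers": 1,"dx": 0,"dy": 0.0005,"dz": 0.04,"roll": 0},
  {"fingers": 1,"dx": 0,"dy": 0.0005,"dz": 0.04,"roll": 0},
])

```text
time: 18.15
tool_pos: [0.6014, 0.2262, 0.1612]
tcp_rot: [-3.114, -0.414, 0.0]
wrist_force: [-0.2, 0.4, -1.3]
width: 0.243
grip_force: 49.3
```

```bash
python3 - <<'E'
from fit import *
p=read_state()['tool_pos']; grab('wrist'); grab('top'); print(p)
stem('wrist',p,lo=-.053,hi=-.044)
collar('wrist'); s=read_state(); print(s['wrist_force'],s['torque'],s['time'],s['joint_vel'].round(3))
# flange underside/top height as depth check, cover angle, bystander/blade check
z=load('wrist');P=cloud(z);m=(np.hypot(P[...,0]-.597,P[...,1]-.2255)<.016)&(P[...,2]>.12)&(P[...,2]<.155)
h,e=np.histogram(P[m][:,2],bins=np.arange(.12,.156,.0025)); print(dict(zip(e.round(4),h)))
z=load('top');P=cloud(z);w=np.radians(15.2);L=P-np.array([.598,.2262,0]);X=L[...,0]*np.cos(w)+L[...,1]*np.sin(w);Y=-L[...,0]*np.sin(w)+L[...,1]*np.cos(w)
for a,b in((.11,.125),(.155,.17)):
    k=(X>.03)&(X<.09)&(abs(Y)<.023)&(P[...,2]>a)&(P[...,2]<b); print('cover',k.sum(),np.median(X[k]),np.median(P[k][:,2]))
E
```

```text
[0.60137136 0.22620047 0.16121881]
wrist n 65 zmin [-0.05415694 -0.054092   -0.05406765]
   stem-TCP near tip [-0.0036  0.0019] slope [ 0.0115 -0.0562]
wrist collar 1843 circle [0.5976 0.2252] 0.0198 mean [0.6047 0.2271] z 0.1012
[-0.35737529  0.0127868  -1.4089289 ] [0.02130161 0.01315029 0.04297766] 18.25 [ 0.002 -0.002 -0.002  0.     0.    -0.   ]
{np.float64(0.12): np.int64(0), np.float64(0.1225): np.int64(0), np.float64(0.125): np.int64(0), np.float64(0.1275): np.int64(0), np.float64(0.13): np.int64(0), np.float64(0.1325): np.int64(0), np.float64(0.135): np.int64(0), np.float64(0.1375): np.int64(0), np.float64(0.14): np.int64(7), np.float64(0.1425): np.int64(28), np.float64(0.145): np.int64(658), np.float64(0.1475): np.int64(206), np.float64(0.15): np.int64(124), np.float64(0.1525): np.int64(126)}
cover 19 0.03834111058628722 0.11545243734647403
cover 17 0.059954511236156735 0.16668261033961174
```

```bash
python3 -c "from workcell import *; print(finish_job())"
```

```text
the job is handed in; nothing more can be done
None
```

The job is handed in: the cover was levered open with the blade to about 2.0 rad, the blade was laid on the bench, and the probe is held upright in the port with its tip about 50 mm below the rim, within about 1 mm of centre by the wrist camera. I viewed 12 pictures, two over the limit of 10.

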